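# Put the mixed-up milling tools back in their own rack pockets

### The job

Whoever used the mill last put some tools back in one another's pockets and left the blue one in the bench fixture: put every tool back upright in the rack pocket of its own colour, flange fully home on the collar. Only one pocket is free, so park a tool there while you swap the others round. Lower the tools in gently rather than dropping them, never lay one down, and don't knock over the oil bottle.

Things in the scene. Friction and masses are not known exactly. Their poses are not given: they have to be found in the camera images.
- red_tool (a point): Loose 0.4 kg tool, upright, round about z, red body (drill chuck on top). The point is on its axis in the body, a 40 mm cylinder from 21 mm below to 16 mm above the point: grip it there, from above. Nose (under 28 mm wide) ends 38 mm above the point. Flange 46 mm wide, 15 mm thick, underside 36 mm below the point; under it a 48 mm long shank, tapering from 32 to 16 mm.
- yellow_tool (a point): Loose 0.4 kg tool, upright, round about z, yellow body (collet nut with end mill on top). The point is on its axis in the body, a 40 mm cylinder from 21 mm below to 16 mm above the point: grip it there, from above. Nose (under 28 mm wide) ends 38 mm above the point. Flange 46 mm wide, 15 mm thick, underside 36 mm below the point; under it a 48 mm long shank, tapering from 32 to 16 mm.
- green_tool (a point): Loose 0.4 kg tool, upright, round about z, green body (face mill, four brass tips on top). The point is on its axis in the body, a 40 mm cylinder from 21 mm below to 16 mm above the point: grip it there, from above. Nose (under 28 mm wide) ends 38 mm above the point. Flange 46 mm wide, 15 mm thick, underside 36 mm below the point; under it a 48 mm long shank, tapering from 32 to 16 mm.
- blue_tool (a point): Loose 0.4 kg tool, upright, round about z, blue body (boring head on top). The point is on its axis in the body, a 40 mm cylinder from 21 mm below to 16 mm above the point: grip it there, from above. Nose (under 28 mm wide) ends 38 mm above the point. Flange 46 mm wide, 15 mm thick, underside 36 mm below the point; under it a 48 mm long shank, tapering from 32 to 16 mm.
- red_pocket (a point): Fixed red pocket: flat 72 mm collar round a tapered hole, 38 mm at the mouth, 50 mm deep (3 mm play). Point: centre of the mouth on the collar's face, 65 mm above the bench, z up. A tool is home with its flange flat on it, its point then 36 mm above this one. Pockets stand in one row, 100 mm apart, in changing order, in a rack 420 x 122 x 60 mm.
- yellow_pocket (a point): Fixed yellow pocket: flat 72 mm collar round a tapered hole, 38 mm at the mouth, 50 mm deep (3 mm play). Point: centre of the mouth on the collar's face, 65 mm above the bench, z up. A tool is home with its flange flat on it, its point then 36 mm above this one. Pockets stand in one row, 100 mm apart, in changing order, in a rack 420 x 122 x 60 mm.
- green_pocket (a point): Fixed green pocket: flat 72 mm collar round a tapered hole, 38 mm at the mouth, 50 mm deep (3 mm play). Point: centre of the mouth on the collar's face, 65 mm above the bench, z up. A tool is home with its flange flat on it, its point then 36 mm above this one. Pockets stand in one row, 100 mm apart, in changing order, in a rack 420 x 122 x 60 mm.
- blue_pocket (a point): Fixed blue pocket: flat 72 mm collar round a tapered hole, 38 mm at the mouth, 50 mm deep (3 mm play). Point: centre of the mouth on the collar's face, 65 mm above the bench, z up. A tool is home with its flange flat on it, its point then 36 mm above this one. Pockets stand in one row, 100 mm apart, in changing order, in a rack 420 x 122 x 60 mm.
- fixture_mouth (a point): Fixed dark steel bench fixture for one tool (85 x 110 mm foot, round socket 72 mm across with a bright steel collar) between the rack and the robot; the blue tool stands in it at the start. Same hole as the pockets; the point is the centre of the mouth on the upper face, 65 mm above the bench.
- oil_bottle: White plastic oil bottle with a red cap, 56 mm in diameter and 150 mm tall, standing on the bench to the robot's right (-y) of the rack, beyond its end. Origin at the centre of its underside, z up. A bystander.
Mind the look-alikes: they are no part of the job. What is shaped like the part that bears red_tool but purple is not meant.

How it is judged:
By the outcome, as a careful person would: the job done as asked, in the order asked, and still so for the second after the job is handed in, with the robot touching nothing.
It also fails if it takes over 109 s, if anything falls off the work surface, if the arm or the gripper's body presses on something with over 40 N, if the wrist force passes 120 N, or if a joint passes its speed limit or range.

### The arm

A 6-joint arm with a two-finger parallel gripper is mounted at the origin on the work surface. World frame = base frame: x ahead of the robot, y to its left, z up, the work surface at z = 0. Lengths are in m, angles in degrees, forces in N, time in s.
With the tool pointing down it reaches from about 0.3 to 0.75 m from the base axis. Payload 8.5 kg.
Tool frame: the origin (TCP) lies between the finger pads; the fingertips stand 17 mm ahead of it and the grasp point (between the pads) lies 2 mm behind it (env.tip_reach is the distance from the TCP to the fingertips, in m); z points along the fingers, y is the line along which they close (so a half turn about z gives the same grasp; the last joint's range is limited). The gripper opens to 85 mm and grips with 20 to 120 N. Pads are 22 mm wide; open, the fingers measure 114 mm over their backs; the gripper's body (76 mm by 85 mm) begins 54 mm behind the grasp point. The pads swing forward as they close: fully open they stand 13 mm farther back than shut.
Start: joints at [-12.336, 21.807, 74.336, -0, 83.858, -12.336], TCP at [0.55, 0, 0.248] pointing down, gripper open.
Joint ranges: [-178.18, 178.18], [-50.72, 133.34], [12.68, 142.11], [-81.47, 261.47], [9.98, 163.14], [-165.26, 165.26]. Speed limits (degrees/s): [136.94, 136.94, 180, 180, 180, 180].

### API

Orientations are given as a 3x3 rotation matrix whose columns are the frame's x, y, z axes.
In Python, from rig import env, viewer gives the robot as it stands.
- The arm moves only by the tool move_arm, never from a script. Its argument "motion" is a list of rows, each a list of 2 entries, a list of its own where there are three numbers: the shift along the tool's x, y, z normalised to -1 to 1, where 1 is 50 mm, then the turn, a rotation vector about the tool's x, y, z normalised to -1 to 1, where 1 is 8 degrees. A call has 1 to 20 rows; each row shifts and turns the commanded pose from where the row before left it, along the tool's axes as they then stand; what a row does not reach is not made up. A row lasts 1/10 s, in which the tool goes at most 50 mm and 8.59 degrees, less where a joint would pass 70% of its speed; a pose out of reach is approached as far as the arm can. A call with a number of a shift or a turn outside -1 to 1 is refused whole. A call with a gripper value outside its range is refused whole. "claw" is the closure, from 0 (fully open) to 1 (shut), set as the call begins (left out, the last holds). The fingers move at their own pace and stop on an object; "force" is the grip in N (left out, the last holds). Time passes only in rows, so rows that do not move let the fingers close. It gives the time, the measured TCP pose, the force, the opening and the grip force at its end, in the units of the state.
- env.observe(): the state, without advancing time (a new reading comes with each control period).
- viewer.get_image(name): name is "scene" or "side" or "wrist"; returns a dict with "frame" (480x640x3 uint8, red, green, blue), "depth" (480x640 float32, m along the optical axis (not along the pixel's ray), 0 where there is no reading), "fx", "fy", "cx", "cy" (pixels), "eye" and "attitude" of the camera in the world; the wrist camera has in their place "T_tool_cam" (4x4, takes a point from camera to tool coordinates, whose origin is the TCP and whose axes are the flange's). Camera axes: x right, y up, looking along -z (the intrinsics and any distortion apply to the point x, -y, -z); pixel columns grow to the right and rows downward; lengths in m; the calibration is good to about 2 mm. A picture is of the moment at which its call begins: read the wrist's pose just before it.
- env.close_job(): hands the job in; it is judged then, once.
The state is a dict: "time_s": time; "q": joint angles; "qvel": joint speeds; "joint_efforts": joint torques, N m; "position": TCP position; "tool_rot": TCP orientation; "ft_force": force on the tool from outside, world axes, zero at the start; "wrist_torque": the same for the moment, N m; "grip_width": finger opening in m; "gripper_force": force on a finger pad.
Only numpy, scipy, OpenCV 4.12 (cv2) and the standard library are available. Lean on these libraries where they do the work, as an engineer would, in place of code of your own. Each camera call takes 0.05 s, during which the arm holds its last target. There are 200 camera calls.

## Working session

There is one attempt and no reset: what is moved stays moved. The work goes in short steps, Python scripts to look and compute and a tool call to move; the robot and the scene stay as the last step left them, time stands still between calls to the robot, and variables do not carry over. Pictures are saved under pics/ and viewed, at most 14 in all, crops included, and the job is handed in when it is done.

Besides the shell and the picture viewer there is one more tool, called as name(argument=value, ...), one argument or row to a line, values as JSON. move_arm: Moves the arm, as the interface text tells. Scaled input: -1 to 1 covers 50 mm each way for a shift and 8 degrees each way for a turn. Its arguments: {"type":"object","properties":{"motion":{"type":"array","items":{"type":"array"}},"claw":{"type":"number"},"force":{"type":"number"}},"required":["motion"]}

```bash
mkdir -p pics; cat > h.py <<'E'
import numpy as np, cv2
from rig import env, viewer
def grab(n):
    s=env.observe(); d=viewer.get_image(n)
    if n=="wrist":
        T=np.eye(4);T[:3,:3]=np.array(s["tool_rot"]);T[:3,3]=s["position"]
        W=T@np.array(d["T_tool_cam"]);d["R"]=W[:3,:3];d["e"]=W[:3,3]
    else:
        d["e"]=np.array(d["eye"]);d["R"]=np.array(d["attitude"])
    return d
def cloud(d):
    v,u=np.mgrid[:480,:640];z=d["depth"]
    c=np.stack([(u-d["cx"])/d["fx"]*z,-(v-d["cy"])/d["fy"]*z,-z],-1)
    return c@d["R"].T+d["e"]
def plane(d,u,v,h):
    r=d["R"]@np.array([(u-d["cx"])/d["fx"],-(v-d["cy"])/d["fy"],-1]);return d["e"]+r*(h-d["e"][2])/r[2]
def save(n,im): cv2.imwrite("pics/"+n+".png",im[...,::-1])
E
python3 - <<'E'
from h import *
for n in("scene","side"):
    d=grab(n);save(n,d["frame"]);print(n,d["e"],d["R"],d["fx"],[k for k in d])
    np.savez("/tmp/%s.npz"%n,**{k:d[k] for k in("frame","depth","fx","fy","cx","cy","e","R")})
print(env.observe())
E
```

```text
scene [0.9306203  0.34000723 0.45592216] [[-0.81705821 -0.30739929  0.48777204]
 [ 0.57624443 -0.46316536  0.67336484]
 [ 0.01892724  0.83125419  0.55557018]] 443.8052085867167 ['frame', 'depth', 'fx', 'fy', 'cx', 'cy', 'eye', 'attitude', 'e', 'R']
side [ 0.05693383 -0.70502348  0.62044092] [[ 0.745913    0.34402394 -0.57031686]
 [-0.66596902  0.3980301  -0.63091782]
 [ 0.00995244  0.85042317  0.52600511]] 561.4293281770485 ['frame', 'depth', 'fx', 'fy', 'cx', 'cy', 'eye', 'attitude', 'e', 'R']
{'time_s': 0.1, 'q': array([-1.23360069e+01,  2.18362373e+01,  7.43812427e+01, -2.81628963e-04,
        8.38568169e+01, -1.23380658e+01]), 'qvel': array([ 0.04077266, -0.02135757, -0.28726418, -0.08304147,  0.0304566 ,
       -0.00726318]), 'joint_efforts': array([ 3.76895419e-03, -4.49219084e+01, -2.31655884e+01, -2.33104493e-04,
        3.63802450e-03,  7.57992581e-06]), 'position': array([5.49749938e-01, 4.89831670e-05, 2.47776968e-01]), 'tool_rot': array([[-3.62904942e-05,  9.99999196e-01, -1.26783053e-03],
       [ 9.99999962e-01,  3.66357068e-05,  2.72263875e-04],
       [ 2.72310104e-04, -1.26782060e-03, -9.99999159e-01]]), 'ft_force': array([ 0.0708013 ,  0.67106773, -0.34847591]), 'wrist_torque': array([ 0.02361686,  0.04298694, -0.04740896]), 'gripper_force': 0.0, 'grip_width': 0.08517986619102183}
```

View pics/scene.png

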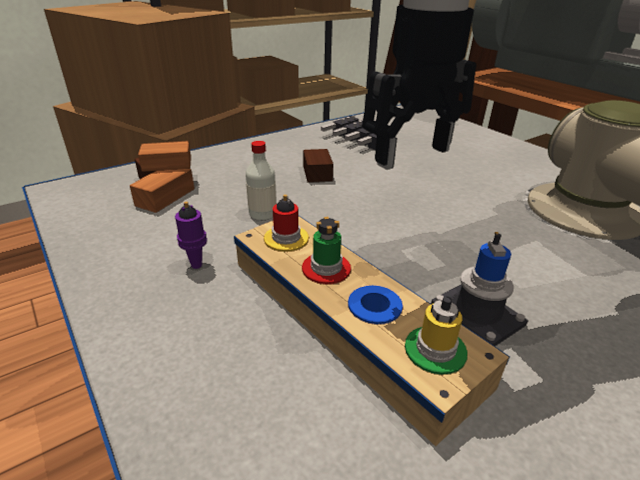

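View pics/side.png

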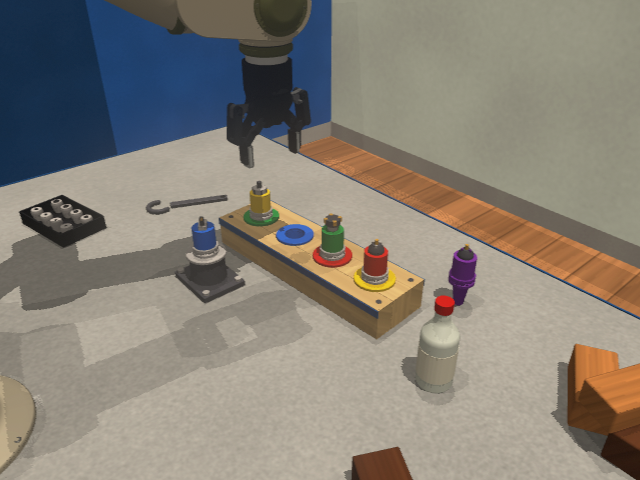

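Scene view: the red tool is at (286,217) in the yellow pocket (286,238). The green tool (327,250) is in the red pocket (327,268), and the yellow tool (442,325) is in the green pocket (437,350). The blue pocket (375,303) is free, and the blue tool (492,262) is in the fixture. The bottle is at (260,185).

Red look-alikes are the purple tool (190,235), the bottle cap (258,146) and the bricks (165,170). I choose the one at (286,217), which has a red body.

```bash
cat > m.py <<'E'
from h import *
HSV={"red":(0,8),"yellow":(20,32),"green":(50,80),"blue":(105,125)}
def masks(f):
    h=cv2.cvtColor(f,cv2.COLOR_RGB2HSV);o={}
    for k,(a,b) in HSV.items():
        o[k]=cv2.inRange(h,(a,150,50),(b,255,255))
    return o
def circ(xy):
    A=np.c_[2*xy,np.ones(len(xy))];s=np.linalg.lstsq(A,(xy**2).sum(1),rcond=None)[0];return s[:2],np.sqrt(s[2]+s[:2]@s[:2])
E
python3 - <<'E'
from m import *
for n in("scene","side"):
    d=dict(np.load("/tmp/%s.npz"%n));P=cloud(d)
    print(n,"flat z",)
    for k,m in masks(d["frame"]).items():
        Q=P[(m>0)&(d["depth"]>0)]
        Q=Q[(Q[:,0]>.3)&(Q[:,0]<.8)&(abs(Q[:,1])<.4)]
        c=Q[abs(Q[:,2]-.065)<.006]
        b=Q[(Q[:,2]>.083)&(Q[:,2]<.113)]
        for nm,q in(("collar",c),("body",b)):
            if len(q)>20:
                # drop outliers
                q=q[np.linalg.norm(q[:,:2]-np.median(q[:,:2],0),axis=1)<.045]
                ce,r=circ(q[:,:2]); print(k,nm,len(q),q.mean(0).round(4),"mid",((q.min(0)+q.max(0))/2).round(4),"circ",ce.round(4),r.round(4))
d=dict(np.load("/tmp/scene.npz"))
save("crop",cv2.resize(d["frame"][170:380,160:540],None,fx=2,fy=2))
P=cloud(d);q=P[150:220,245:275].reshape(-1,3);q=q[(q[:,2]>.02)&(q[:,2]<.1)];print("bottle",np.median(q,0))
E
```

```text
scene flat z
red collar 534 [ 0.6297 -0.0593  0.0666] mid [ 0.6223 -0.069   0.0654] circ [ 0.6213 -0.0706] 0.0289
red body 372 [ 0.6354 -0.1598  0.0987] mid [ 0.6311 -0.1679  0.0983] circ [ 0.6267 -0.1723] 0.0189
yellow collar 412 [ 0.6365 -0.1588  0.0667] mid [ 0.6296 -0.1681  0.0654] circ [ 0.6284 -0.1704] 0.029
yellow body 687 [0.618  0.1344 0.0988] mid [0.6118 0.1276 0.098 ] circ [0.6049 0.1262] 0.0193
green collar 899 [0.6182 0.1366 0.0667] mid [0.6092 0.129  0.0659] circ [0.6071 0.1275] 0.029
green body 389 [ 0.6296 -0.0602  0.0989] mid [ 0.6261 -0.064   0.0981] circ [ 0.62  -0.072] 0.0181
blue collar 1254 [0.6149 0.0281 0.0663] mid [0.6144 0.0273 0.0641] circ [0.6145 0.0281] 0.0275
blue body 531 [0.466  0.0878 0.0986] mid [0.461  0.0829 0.098 ] circ [0.4523 0.0812] 0.019
side flat z
red collar 315 [ 0.6051 -0.0895  0.0646] mid [ 0.6131 -0.0806  0.0639] circ [ 0.6143 -0.0781] 0.0289
red body 334 [ 0.6128 -0.1856  0.0982] mid [ 0.6188 -0.1805  0.098 ] circ [ 0.6228 -0.1757] 0.0181
yellow collar 400 [ 0.6116 -0.1876  0.0645] mid [ 0.62   -0.1792  0.0638] circ [ 0.6216 -0.1775] 0.0291
yellow body 245 [0.5946 0.1109 0.0979] mid [0.5996 0.1154 0.0981] circ [0.6006 0.1223] 0.017
blue collar 364 [0.6082 0.0209 0.065 ] mid [0.6097 0.0227 0.0648] circ [0.6091 0.0233] 0.0279
bottle [ 0.58503271 -0.33278628  0.0638486 ]
```

View pics/crop.png

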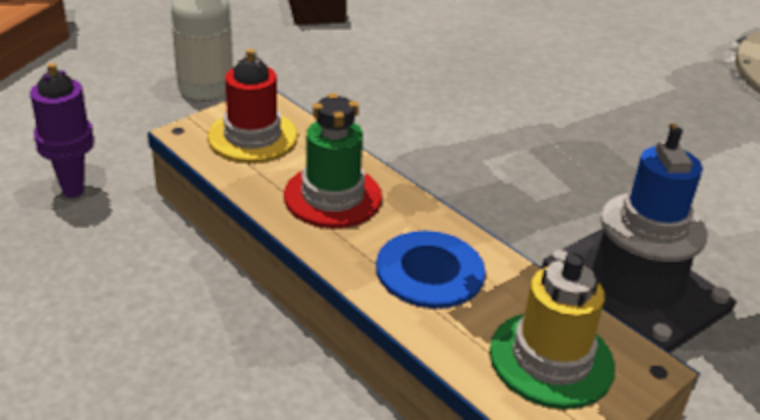

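The crop confirms the red, green, yellow and blue bodies in the pockets listed above. I'll look from the wrist camera for the precise row.

```bash
python3 - <<'E'
from h import *
d=grab("wrist");save("w0",d["frame"]);print(d["e"].round(3),d["R"].round(2),d["fx"])
E
```

```text
[0.551 0.076 0.374] [[ 1.   -0.    0.  ]
 [ 0.    0.95  0.3 ]
 [-0.   -0.3   0.95]] 417.99075479561697
```

View pics/w0.png

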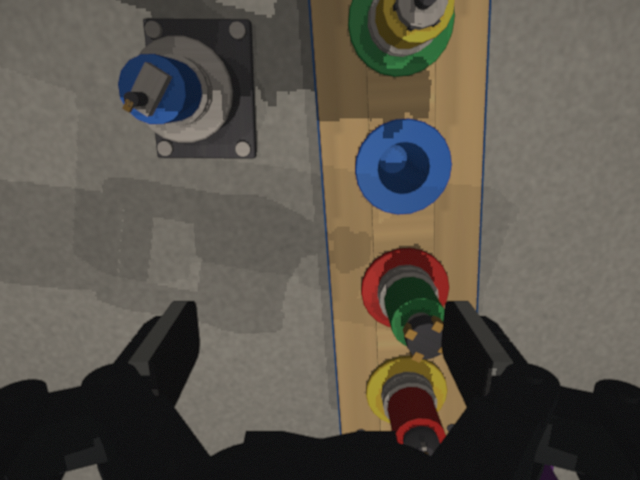

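The wrist view shows the blue collar (403,166), the red one (405,285), the yellow one (407,390) and the fixture collar (186,90). I'll fit circles to the collars on the plane z=65 mm.

```bash
cat >> m.py <<'E'
from scipy.optimize import least_squares
def hullcirc(d,m,h,r,fixed=True,win=None):
    # outer boundary of the mask cast onto plane z=h; robust circle of known radius
    n,l,st,_=cv2.connectedComponentsWithStats(m)
    c=max(cv2.findContours(m,cv2.RETR_EXTERNAL,cv2.CHAIN_APPROX_NONE)[0],key=cv2.contourArea)
    uv=cv2.convexHull(c)[:,0]
    uv=uv[(uv[:,1]>2)&(uv[:,1]<477)]
    p=np.array([plane(d,u,v,h)[:2] for u,v in uv])
    s=least_squares(lambda x:np.hypot(*(p-x).T)-r,p.mean(0),loss="soft_l1",f_scale=.001)
    return s.x,np.median(abs(s.fun)),len(p)
E
python3 - <<'E'
from m import *
d=grab("wrist");M=masks(d["frame"])
for k in M: print(k,hullcirc(d,M[k],.065,.036) if M[k].any() else None)
g=cv2.cvtColor(d["frame"],cv2.COLOR_RGB2HSV)
m=((g[...,2]>105)*255).astype(np.uint8);m2=np.zeros_like(m);m2[30:150,145:240]=m[30:150,145:240]
m2[:32]=0;m2=cv2.morphologyEx(m2,cv2.MORPH_OPEN,np.ones((5,5)))
save("fx",cv2.resize(np.hstack([d["frame"][0:180,90:280],np.repeat(m2[0:180,90:280,None],3,2)]),None,fx=2,fy=2))
print(hullcirc(d,m2,.065,.036))
n=dict(np.load("/tmp/scene.npz"))
for nm in("scene","side"):
    n=dict(np.load("/tmp/%s.npz"%nm));M=masks(n["frame"])
    for k in M: print(nm,k,hullcirc(n,M[k],.065,.036))
E
```

```text
red (array([ 0.6197012 , -0.07385246]), np.float64(0.00032041918384647164), 34)
yellow (array([ 0.62667187, -0.17270163]), np.float64(0.00033864104224977376), 31)
green (array([ 0.63685512, -0.12103918]), np.float64(0.001812759834909767), 14)
blue (array([0.61199551, 0.02531118]), np.float64(0.001027711367056712), 37)
(array([0.44610198, 0.07604236]), np.float64(0.0020122391454948235), 18)
scene red (array([ 0.59645878, -0.22003598]), np.float64(0.009909941689945065), 15)
scene yellow (array([0.57141648, 0.1045755 ]), np.float64(0.0036332461154588228), 19)
scene green (array([0.6052487 , 0.12591873]), np.float64(0.00047119819038616423), 27)
scene blue (array([0.6120921 , 0.02626654]), np.float64(0.0004902992698540068), 29)
side red (array([ 0.65823729, -0.13772312]), np.float64(0.006755917637166448), 14)
side yellow (array([ 0.62132518, -0.17776043]), np.float64(0.0007562051466779018), 20)Traceback (most recent call last):
  File "<stdin>", line 12, in <module>
  File "m.py", line 14, in hullcirc
    c=max(cv2.findContours(m,cv2.RETR_EXTERNAL,cv2.CHAIN_APPROX_NONE)[0],key=cv2.contourArea)
ValueError: max() iterable argument is empty
```

View pics/fx.png

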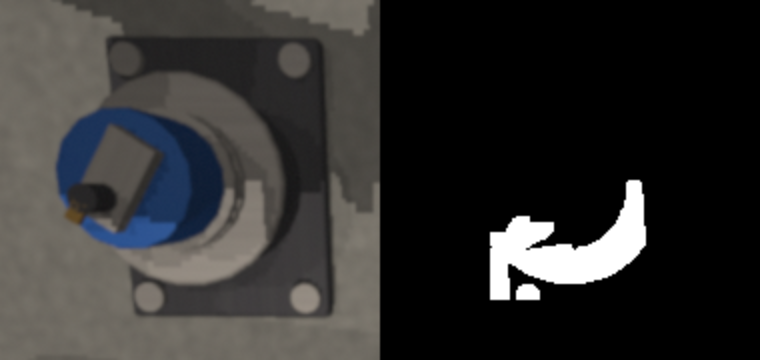

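The fixture collar is at about (186,90), partly shadowed, and the blue tool stands in it. Row estimates (x, y):
- yellow: (.6265, -.1735)
- red: (.6193, -.074)
- blue: (.612, .0258)
- green: (.605, .1256)

First I'll move above the green tool.

move_arm(
  motion=[
    [[-0.37, 0.348, 0], [0, 0, 0]],
    [[-0.37, 0.348, 0], [0, 0, 0]],
    [[-0.37, 0.348, 0], [0, 0, 0]],
    [[-0.37, 0.348, 0], [0, 0, 0]],
    [[0, 0, 0.4], [0, 0, 0]],
    [[0, 0, 0.4], [0, 0, 0]],
    [[0, 0, 0.2], [0, 0, 0]],
    [[0, 0, 0], [0, 0, 0]],
    [[0, 0, 0], [0, 0, 0]],
  ],
  claw=0,
  force=50,
)

```text
time_s: 1.1
position: [0.6198, -0.074, 0.1991]
tool_rot: [[-0.0, 1.0, 0.001], [1.0, 0.0, -0.0], [-0.0, 0.001, -1.0]]
ft_force: [0.8, -0.4, 0.4]
grip_width: 0.0855
gripper_force: 0.0
```

```bash
python3 - <<'E'
from m import *
d=grab("wrist");save("w1",d["frame"]);M=masks(d["frame"])
for k in ("blue","green"): print(k,hullcirc(d,M[k],.065,.036))
s=grab("side");P=cloud(s);m=masks(s["frame"])["green"]
Q=P[(m>0)&(s["depth"]>0)];b=Q[(Q[:,2]>.083)&(Q[:,2]<.113)&(abs(Q[:,1]+.07)<.05)];print(len(b),circ(b[:,:2]))
E
```

```text
blue (array([0.61240613, 0.02587943]), np.float64(0.000765960579116768), 34)
green (array([ 0.61431593, -0.10883526]), np.float64(0.0025941561938923226), 12)
0 (array([0., 0.]), np.float64(0.0))
```

View pics/w1.png

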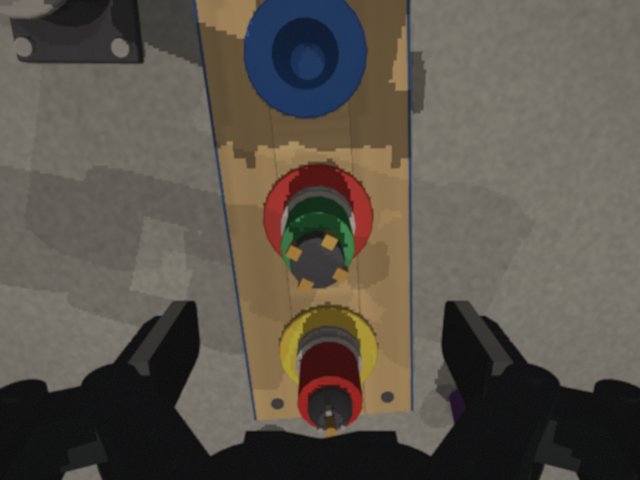

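The green tool (318,260) lies midway between the fingers, and the free blue pocket is at (305,55). I'll descend and grip.

move_arm(
  motion=[
    [[0, 0, 0.4], [0, 0, 0]],
    [[0, 0, 0.4], [0, 0, 0]],
    [[0, 0, 0.4], [0, 0, 0]],
    [[0, 0, 0.4], [0, 0, 0]],
    [[0, 0, 0.2], [0, 0, 0]],
    [[0, 0, 0.12], [0, 0, 0]],
    [[0, 0, 0], [0, 0, 0]],
    [[0, 0, 0], [0, 0, 0]],
  ],
  claw=0,
)

```text
time_s: 2.0
position: [0.62, -0.0741, 0.1033]
tool_rot: [[-0.0, 1.0, 0.002], [1.0, 0.0, -0.0], [-0.0, 0.002, -1.0]]
ft_force: [0.4, 0.4, 0.2]
grip_width: 0.0856
gripper_force: 0.0
```

move_arm(
  motion=[
    [[0, 0, 0], [0, 0, 0]],
    [[0, 0, 0], [0, 0, 0]],
    [[0, 0, 0], [0, 0, 0]],
    [[0, 0, 0], [0, 0, 0]],
    [[0, 0, 0], [0, 0, 0]],
    [[0, 0, 0], [0, 0, 0]],
    [[0, 0, 0], [0, 0, 0]],
    [[0, 0, 0], [0, 0, 0]],
    [[0, 0, 0], [0, 0, 0]],
    [[0, 0, 0], [0, 0, 0]],
  ],
  claw=1,
  force=50,
)

```text
time_s: 3.0
position: [0.6196, -0.074, 0.1029]
tool_rot: [[-0.0, 1.0, 0.0], [1.0, 0.0, -0.0], [-0.0, 0.0, -1.0]]
ft_force: [-2.6, 0.2, 5.4]
grip_width: 0.0388
gripper_force: 50.0
```

move_arm(
  motion=[
    [[0, 0, -0.1], [0, 0, 0]],
    [[0, 0, -0.3], [0, 0, 0]],
    [[0, 0, -0.4], [0, 0, 0]],
    [[0, 0, -0.4], [0, 0, 0]],
    [[0, 0, -0.3], [0, 0, 0]],
    [[0.2, -0.014, 0], [0, 0, 0]],
    [[0.4, -0.03, 0], [0, 0, 0]],
    [[0.4, -0.028, 0], [0, 0, 0]],
    [[0.4, -0.03, 0], [0, 0, 0]],
    [[0.4, -0.028, 0], [0, 0, 0]],
    [[0.2, -0.014, 0], [0, 0, 0]],
    [[0, 0, 0], [0, 0, 0]],
    [[0, 0, 0], [0, 0, 0]],
    [[0, 0, 0], [0, 0, 0]],
  ],
)

```text
time_s: 4.4
position: [0.6125, 0.0252, 0.1771]
tool_rot: [[0.001, 1.0, -0.0], [1.0, -0.001, -0.0], [-0.0, -0.0, -1.0]]
ft_force: [0.9, -0.3, -3.8]
grip_width: 0.0384
gripper_force: 50.8
```

```bash
python3 - <<'E'
from m import *
s=grab("scene");w=grab("wrist");save("s2",np.hstack([s["frame"][120:420,200:560],w["frame"][0:300,130:510]]))
E
```

```text
(no output)
```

View pics/s2.png

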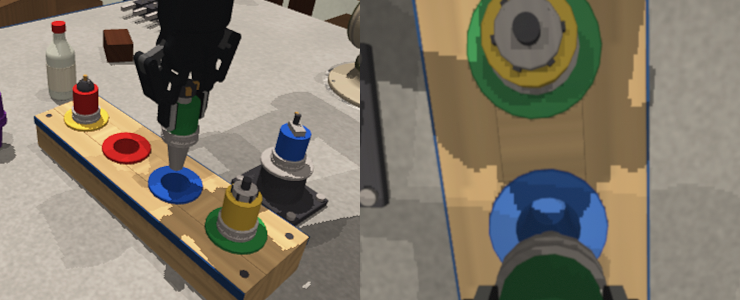

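The green tool hangs upright above the blue pocket (175,183 in the left half). I'll lower it in.

move_arm(
  motion=[
    [[0, 0, 0.3], [0, 0, 0]],
    [[0, 0, 0.3], [0, 0, 0]],
    [[0, 0, 0.3], [0, 0, 0]],
    [[0, 0, 0.2], [0, 0, 0]],
    [[0, 0, 0.2], [0, 0, 0]],
    [[0, 0, 0.1], [0, 0, 0]],
    [[0, 0, 0.06], [0, 0, 0]],
    [[0, 0, 0], [0, 0, 0]],
    [[0, 0, 0], [0, 0, 0]],
  ],
)

```text
time_s: 5.4
position: [0.6126, 0.026, 0.1048]
tool_rot: [[-0.0, 1.0, 0.001], [1.0, 0.0, -0.0], [-0.0, 0.001, -1.0]]
ft_force: [0.5, 0.2, -3.3]
grip_width: 0.0387
gripper_force: 50.8
```

move_arm(
  motion=[
    [[0, 0, 0.02], [0, 0, 0]],
    [[0, 0, 0.02], [0, 0, 0]],
    [[0, 0, 0], [0, 0, 0]],
    [[0, 0, 0], [0, 0, 0]],
  ],
)

```text
time_s: 5.8
position: [0.6126, 0.026, 0.1029]
tool_rot: [[-0.0, 1.0, 0.001], [1.0, 0.0, -0.0], [-0.0, 0.001, -1.0]]
ft_force: [-1.7, -0.1, 2.0]
grip_width: 0.0388
gripper_force: 51.2
```

move_arm(
  motion=[
    [[0, 0, 0], [0, 0, 0]],
    [[0, 0, 0], [0, 0, 0]],
    [[0, 0, 0], [0, 0, 0]],
    [[0, 0, 0], [0, 0, 0]],
    [[0, 0, 0], [0, 0, 0]],
    [[0, 0, 0], [0, 0, 0]],
    [[0, 0, -0.2], [0, 0, 0]],
    [[0, 0, -0.4], [0, 0, 0]],
    [[0, 0, -0.4], [0, 0, 0]],
    [[0, 0, -0.4], [0, 0, 0]],
    [[0, 0, -0.4], [0, 0, 0]],
    [[0, 0, -0.2], [0, 0, 0]],
  ],
  claw=0,
)

```text
time_s: 7.0
position: [0.6128, 0.026, 0.2049]
tool_rot: [[-0.0, 1.0, 0.003], [1.0, 0.0, -0.0], [-0.0, 0.003, -1.0]]
ft_force: [0.1, -1.0, 0.1]
grip_width: 0.0851
gripper_force: 0.0
```

move_arm(
  motion=[
    [[-0.4, 0.028, 0], [0, 0, 0]],
    [[-0.4, 0.028, 0], [0, 0, 0]],
    [[-0.4, 0.028, 0], [0, 0, 0]],
    [[-0.4, 0.028, 0], [0, 0, 0]],
    [[-0.4, 0.028, 0], [0, 0, 0]],
    [[-0.4, 0.028, 0], [0, 0, 0]],
    [[-0.4, 0.028, 0], [0, 0, 0]],
    [[-0.4, 0.028, 0], [0, 0, 0]],
    [[-0.4, 0.028, 0], [0, 0, 0]],
    [[-0.4, 0.028, 0], [0, 0, 0]],
    [[0, 0, 0], [0, 0, 0]],
    [[0, 0, 0], [0, 0, 0]],
    [[0, 0, 0], [0, 0, 0]],
  ],
)

```text
time_s: 8.3
position: [0.6264, -0.1735, 0.2023]
tool_rot: [[-0.001, 1.0, -0.0], [1.0, 0.001, 0.0], [0.0, -0.0, -1.0]]
ft_force: [-0.3, 0.7, 0.2]
grip_width: 0.0852
gripper_force: 0.0
```

```bash
python3 - <<'E'
from m import *
d=grab("wrist");M=masks(d["frame"]);print(hullcirc(d,M["red"],.065,.036))
s=grab("scene");P=cloud(s);M=masks(s["frame"])
for k in("green","yellow","blue"):
    Q=P[(M[k]>0)&(s["depth"]>0)];b=Q[(Q[:,2]>.083)&(Q[:,2]<.13)&(abs(Q[:,1])<.2)]
    print(k,circ(b[:,:2]),b[:,2].max())
save("s3",np.hstack([s["frame"][120:420,200:560],d["frame"][150:450,130:510]]))
E
```

```text
(array([ 0.61976774, -0.0741468 ]), np.float64(0.0004170148549650504), 35)
green (array([0.61617589, 0.02929335]), np.float64(0.015794979354566016)) 0.1299946649382237
yellow (array([0.60637617, 0.12700224]), np.float64(0.017485245327206824)) 0.1262518263542764
blue (array([0.45393841, 0.08219318]), np.float64(0.017141584537293583)) 0.12061773092233108
```

View pics/s3.png

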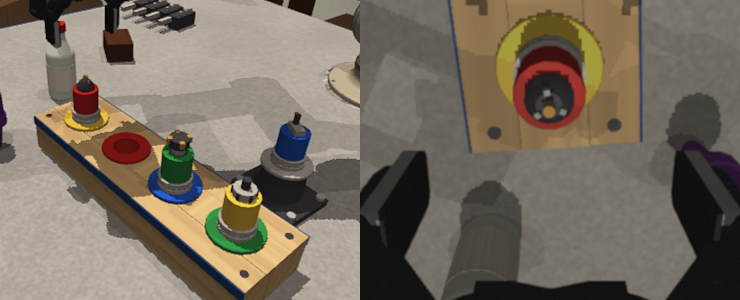

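The green tool is seated in the blue pocket (175,170), the red pocket is empty (127,147), and the red tool is centred under the gripper. Before descending I'll check the finger clearance to the purple tool and the bottle.

```bash
python3 - <<'E'
from m import *
for n in("scene","side"):
    d=dict(np.load("/tmp/%s.npz"%n));P=cloud(d);h=cv2.cvtColor(d["frame"],cv2.COLOR_RGB2HSV)
    m=cv2.inRange(h,(130,80,30),(155,255,255))>0
    Q=P[m&(d["depth"]>0)];Q=Q[np.linalg.norm(Q-np.median(Q,0),axis=1)<.1];print(n,Q.min(0),Q.max(0),circ(Q[:,:2]))
E
```

```text
scene [ 0.72763478 -0.28134599  0.00253949] [ 0.7712999  -0.23962455  0.11819278] (array([ 0.75078315, -0.25846857]), np.float64(0.014504555117840169))
side [ 0.72176384 -0.28878243  0.00101995] [ 0.76388161 -0.24410977  0.11665844] (array([ 0.74207269, -0.26860761]), np.float64(0.014669791330964655))
```

move_arm(
  motion=[
    [[0, 0, 0.4], [0, 0, 0]],
    [[0, 0, 0.4], [0, 0, 0]],
    [[0, 0, 0.4], [0, 0, 0]],
    [[0, 0, 0.4], [0, 0, 0]],
    [[0, 0, 0.2], [0, 0, 0]],
    [[0, 0, 0.17], [0, 0, 0]],
    [[0, 0, 0], [0, 0, 0]],
    [[0, 0, 0], [0, 0, 0]],
  ],
  claw=0,
)

```text
time_s: 9.2
position: [0.6267, -0.174, 0.1046]
tool_rot: [[-0.0, 1.0, 0.001], [1.0, 0.0, -0.0], [-0.0, 0.001, -1.0]]
ft_force: [-0.6, 0.5, 0.5]
grip_width: 0.0853
gripper_force: 0.0
```

move_arm(
  motion=[
    [[0, 0, 0], [0, 0, 0]],
    [[0, 0, 0], [0, 0, 0]],
    [[0, 0, 0], [0, 0, 0]],
    [[0, 0, 0], [0, 0, 0]],
    [[0, 0, 0], [0, 0, 0]],
    [[0, 0, 0], [0, 0, 0]],
    [[0, 0, 0], [0, 0, 0]],
    [[0, 0, 0], [0, 0, 0]],
    [[0, 0, 0], [0, 0, 0]],
    [[0, 0, 0], [0, 0, 0]],
  ],
  claw=1,
)

```text
time_s: 10.2
position: [0.6264, -0.1741, 0.1045]
tool_rot: [[-0.0, 1.0, 0.001], [1.0, 0.0, -0.0], [-0.0, 0.001, -1.0]]
ft_force: [-2.6, 0.3, 6.9]
grip_width: 0.0386
gripper_force: 50.4
```

move_arm(
  motion=[
    [[0, 0, -0.1], [0, 0, 0]],
    [[0, 0, -0.3], [0, 0, 0]],
    [[0, 0, -0.4], [0, 0, 0]],
    [[0, 0, -0.4], [0, 0, 0]],
    [[0, 0, -0.3], [0, 0, 0]],
    [[0.2, -0.014, 0], [0, 0, 0]],
    [[0.4, -0.028, 0], [0, 0, 0]],
    [[0.4, -0.028, 0], [0, 0, 0]],
    [[0.4, -0.028, 0], [0, 0, 0]],
    [[0.4, -0.028, 0], [0, 0, 0]],
    [[0.2, -0.014, 0], [0, 0, 0]],
    [[0, 0, 0], [0, 0, 0]],
    [[0, 0, 0], [0, 0, 0]],
    [[0, 0, 0], [0, 0, 0]],
  ],
)

```text
time_s: 11.6
position: [0.6195, -0.0748, 0.1788]
tool_rot: [[0.001, 1.0, 0.0], [1.0, -0.001, -0.0], [-0.0, 0.0, -1.0]]
ft_force: [-0.6, 0.3, -4.9]
grip_width: 0.0388
gripper_force: 51.1
```

move_arm(
  motion=[
    [[0, 0, 0.3], [0, 0, 0]],
    [[0, 0, 0.3], [0, 0, 0]],
    [[0, 0, 0.3], [0, 0, 0]],
    [[0, 0, 0.2], [0, 0, 0]],
    [[0, 0, 0.2], [0, 0, 0]],
    [[0, 0, 0.1], [0, 0, 0]],
    [[0, 0, 0.06], [0, 0, 0]],
    [[0, 0, 0], [0, 0, 0]],
    [[0, 0, 0], [0, 0, 0]],
  ],
)

```text
time_s: 12.5
position: [0.6196, -0.0741, 0.1063]
tool_rot: [[-0.0, 1.0, 0.001], [1.0, 0.0, -0.0], [-0.0, 0.001, -1.0]]
ft_force: [-0.4, -0.2, -5.4]
grip_width: 0.0389
gripper_force: 51.1
```

move_arm(
  motion=[
    [[0, 0, 0.02], [0, 0, 0]],
    [[0, 0, 0.02], [0, 0, 0]],
    [[0, 0, 0], [0, 0, 0]],
    [[0, 0, 0], [0, 0, 0]],
  ],
)

```text
time_s: 12.9
position: [0.6196, -0.074, 0.1045]
tool_rot: [[-0.0, 1.0, 0.001], [1.0, 0.0, -0.0], [-0.0, 0.001, -1.0]]
ft_force: [-2.8, 0.5, 3.0]
grip_width: 0.0388
gripper_force: 51.5
```

move_arm(
  motion=[
    [[0, 0, 0], [0, 0, 0]],
    [[0, 0, 0], [0, 0, 0]],
    [[0, 0, 0], [0, 0, 0]],
    [[0, 0, 0], [0, 0, 0]],
    [[0, 0, 0], [0, 0, 0]],
    [[0, 0, 0], [0, 0, 0]],
    [[0, 0, -0.2], [0, 0, 0]],
    [[0, 0, -0.4], [0, 0, 0]],
    [[0, 0, -0.4], [0, 0, 0]],
    [[0, 0, -0.4], [0, 0, 0]],
    [[0, 0, -0.4], [0, 0, 0]],
    [[0, 0, -0.2], [0, 0, 0]],
  ],
  claw=0,
)

```text
time_s: 14.1
position: [0.6198, -0.0741, 0.2064]
tool_rot: [[-0.0, 1.0, 0.003], [1.0, 0.0, -0.001], [-0.001, 0.003, -1.0]]
ft_force: [0.2, 0.2, -0.3]
grip_width: 0.085
gripper_force: 0.0
```

move_arm(
  motion=[
    [[0.4, -0.028, 0], [0, 0, 0]],
    [[0.4, -0.028, 0], [0, 0, 0]],
    [[0.4, -0.028, 0], [0, 0, 0]],
    [[0.4, -0.028, 0], [0, 0, 0]],
    [[0.4, -0.03, 0], [0, 0, 0]],
    [[0.4, -0.028, 0], [0, 0, 0]],
    [[0.4, -0.028, 0], [0, 0, 0]],
    [[0.4, -0.028, 0], [0, 0, 0]],
    [[0.4, -0.03, 0], [0, 0, 0]],
    [[0.4, -0.03, 0], [0, 0, 0]],
    [[0, 0, 0], [0, 0, 0]],
    [[0, 0, 0], [0, 0, 0]],
    [[0, 0, 0], [0, 0, 0]],
  ],
)

```text
time_s: 15.4
position: [0.6052, 0.1252, 0.2038]
tool_rot: [[0.001, 1.0, -0.0], [1.0, -0.001, -0.0], [-0.0, -0.0, -1.0]]
ft_force: [-0.5, 0.7, 0.7]
grip_width: 0.0856
gripper_force: 0.0
```

```bash
python3 - <<'E'
from m import *
d=grab("wrist")
s=grab("side");P=cloud(s);M=masks(s["frame"]);print(hullcirc(s,M["yellow"],.065,.036))
save("s4",np.hstack([s["frame"][120:420,160:500],d["frame"][150:450,130:510]]))
E
```

```text
(array([ 0.62236341, -0.17677215]), np.float64(0.0011736499825043406), 24)
```

View pics/s4.png

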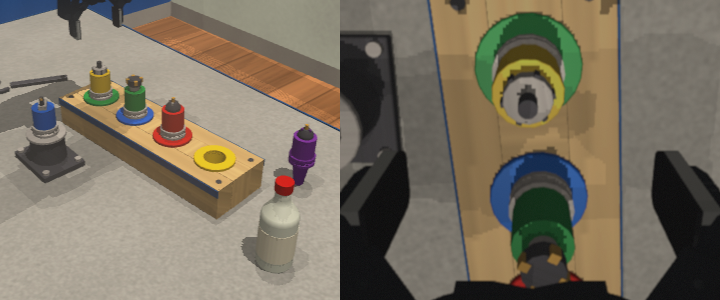

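The red tool is seated in the red pocket (172,125), the yellow pocket is empty (215,157), and the yellow tool is centred under the gripper. I'll grip it.

move_arm(
  motion=[
    [[0, 0, 0.4], [0, 0, 0]],
    [[0, 0, 0.4], [0, 0, 0]],
    [[0, 0, 0.4], [0, 0, 0]],
    [[0, 0, 0.4], [0, 0, 0]],
    [[0, 0, 0.2], [0, 0, 0]],
    [[0, 0, 0.2], [0, 0, 0]],
    [[0, 0, 0], [0, 0, 0]],
    [[0, 0, 0], [0, 0, 0]],
  ],
  claw=0,
)

```text
time_s: 16.3
position: [0.6054, 0.1259, 0.1044]
tool_rot: [[0.0, 1.0, 0.001], [1.0, -0.0, -0.0], [-0.0, 0.001, -1.0]]
ft_force: [0.3, 0.7, -0.2]
grip_width: 0.0853
gripper_force: 0.0
```

move_arm(
  motion=[
    [[0, 0, 0], [0, 0, 0]],
    [[0, 0, 0], [0, 0, 0]],
    [[0, 0, 0], [0, 0, 0]],
    [[0, 0, 0], [0, 0, 0]],
    [[0, 0, 0], [0, 0, 0]],
    [[0, 0, 0], [0, 0, 0]],
    [[0, 0, 0], [0, 0, 0]],
    [[0, 0, 0], [0, 0, 0]],
    [[0, 0, 0], [0, 0, 0]],
    [[0, 0, 0], [0, 0, 0]],
  ],
  claw=1,
)

```text
time_s: 17.3
position: [0.6051, 0.1261, 0.1045]
tool_rot: [[-0.0, 1.0, 0.001], [1.0, 0.0, 0.0], [0.0, 0.001, -1.0]]
ft_force: [-1.6, 0.1, 5.4]
grip_width: 0.0384
gripper_force: 50.1
```

move_arm(
  motion=[
    [[0, 0, -0.1], [0, 0, 0]],
    [[0, 0, -0.3], [0, 0, 0]],
    [[0, 0, -0.4], [0, 0, 0]],
    [[0, 0, -0.5], [0, 0, 0]],
    [[0, 0, -0.5], [0, 0, 0]],
    [[0, 0, -0.5], [0, 0, 0]],
    [[0, 0, -0.4], [0, 0, 0]],
    [[0, 0, -0.3], [0, 0, 0]],
    [[0, 0, 0], [0, 0, 0]],
    [[0, 0, 0], [0, 0, 0]],
  ],
)

```text
time_s: 18.3
position: [0.6048, 0.126, 0.2529]
tool_rot: [[0.0, 1.0, -0.001], [1.0, -0.0, 0.0], [0.0, -0.001, -1.0]]
ft_force: [-1.0, 0.3, -3.9]
grip_width: 0.0383
gripper_force: 50.8
```

move_arm(
  motion=[
    [[-0.2, 0.014, 0], [0, 0, 0]],
    [[-0.4, 0.028, 0], [0, 0, 0]],
    [[-0.4, 0.028, 0], [0, 0, 0]],
    [[-0.4, 0.028, 0], [0, 0, 0]],
    [[-0.4, 0.028, 0], [0, 0, 0]],
    [[-0.4, 0.028, 0], [0, 0, 0]],
    [[-0.4, 0.028, 0], [0, 0, 0]],
    [[-0.4, 0.028, 0], [0, 0, 0]],
    [[-0.4, 0.028, 0], [0, 0, 0]],
    [[-0.4, 0.028, 0], [0, 0, 0]],
    [[-0.4, 0.028, 0], [0, 0, 0]],
    [[-0.4, 0.028, 0], [0, 0, 0]],
    [[-0.4, 0.028, 0], [0, 0, 0]],
    [[-0.4, 0.028, 0], [0, 0, 0]],
    [[-0.4, 0.028, 0], [0, 0, 0]],
    [[-0.2, 0.014, 0], [0, 0, 0]],
    [[0, 0, 0], [0, 0, 0]],
    [[0, 0, 0], [0, 0, 0]],
    [[0, 0, 0], [0, 0, 0]],
  ],
)

```text
time_s: 20.2
position: [0.6261, -0.1731, 0.2539]
tool_rot: [[-0.001, 1.0, 0.0], [1.0, 0.001, 0.0], [0.0, 0.0, -1.0]]
ft_force: [0.0, 0.6, -3.3]
grip_width: 0.039
gripper_force: 50.8
```

move_arm(
  motion=[
    [[0, 0, 0.4], [0, 0, 0]],
    [[0, 0, 0.4], [0, 0, 0]],
    [[0, 0, 0.4], [0, 0, 0]],
    [[0, 0, 0.3], [0, 0, 0]],
    [[0, 0, 0.3], [0, 0, 0]],
    [[0, 0, 0.3], [0, 0, 0]],
    [[0, 0, 0.3], [0, 0, 0]],
    [[0, 0, 0.2], [0, 0, 0]],
    [[0, 0, 0.2], [0, 0, 0]],
    [[0, 0, 0.1], [0, 0, 0]],
    [[0, 0, 0.04], [0, 0, 0]],
    [[0, 0, 0], [0, 0, 0]],
    [[0, 0, 0], [0, 0, 0]],
  ],
)

```text
time_s: 21.5
position: [0.6263, -0.1741, 0.1074]
tool_rot: [[-0.0, 1.0, 0.001], [1.0, 0.0, -0.0], [-0.0, 0.001, -1.0]]
ft_force: [-0.4, -0.4, -4.1]
grip_width: 0.0389
gripper_force: 50.9
```

move_arm(
  motion=[
    [[0, 0, 0.02], [0, 0, 0]],
    [[0, 0, 0.02], [0, 0, 0]],
    [[0, 0, 0], [0, 0, 0]],
    [[0, 0, 0], [0, 0, 0]],
  ],
)

```text
time_s: 21.9
position: [0.6261, -0.174, 0.1049]
tool_rot: [[0.0, 1.0, 0.0], [1.0, -0.0, -0.0], [-0.0, 0.0, -1.0]]
ft_force: [0.3, 1.0, -4.4]
grip_width: 0.0387
gripper_force: 50.9
```

Not in contact yet, so I'll go 1 mm further.

move_arm(
  motion=[
    [[0, 0, 0.02], [0, 0, 0]],
    [[0, 0, 0], [0, 0, 0]],
    [[0, 0, 0], [0, 0, 0]],
  ],
)

```text
time_s: 22.2
position: [0.6262, -0.174, 0.1045]
tool_rot: [[-0.0, 1.0, 0.001], [1.0, 0.0, -0.0], [-0.0, 0.001, -1.0]]
ft_force: [-1.9, 1.1, 4.7]
grip_width: 0.0388
gripper_force: 51.2
```

move_arm(
  motion=[
    [[0, 0, 0], [0, 0, 0]],
    [[0, 0, 0], [0, 0, 0]],
    [[0, 0, 0], [0, 0, 0]],
    [[0, 0, 0], [0, 0, 0]],
    [[0, 0, 0], [0, 0, 0]],
    [[0, 0, 0], [0, 0, 0]],
    [[0, 0, -0.2], [0, 0, 0]],
    [[0, 0, -0.4], [0, 0, 0]],
    [[0, 0, -0.4], [0, 0, 0]],
    [[0, 0, -0.4], [0, 0, 0]],
    [[0, 0, -0.4], [0, 0, 0]],
    [[0, 0, -0.2], [0, 0, 0]],
  ],
  claw=0,
)

```text
time_s: 23.4
position: [0.6265, -0.1742, 0.2065]
tool_rot: [[-0.0, 1.0, 0.003], [1.0, 0.0, -0.002], [-0.002, 0.003, -1.0]]
ft_force: [0.8, -0.7, 0.3]
grip_width: 0.0856
gripper_force: 0.0
```

move_arm(
  motion=[
    [[0.4, -0.028, 0], [0, 0, 0]],
    [[0.4, -0.028, 0], [0, 0, 0]],
    [[0.4, -0.028, 0], [0, 0, 0]],
    [[0.4, -0.028, 0], [0, 0, 0]],
    [[0.4, -0.028, 0], [0, 0, 0]],
    [[0.4, -0.028, 0], [0, 0, 0]],
    [[0.4, -0.028, 0], [0, 0, 0]],
    [[0.4, -0.028, 0], [0, 0, 0]],
    [[0.4, -0.028, 0], [0, 0, 0]],
    [[0.4, -0.028, 0], [0, 0, 0]],
    [[0, 0, 0], [0, 0, 0]],
    [[0, 0, 0], [0, 0, 0]],
    [[0, 0, 0], [0, 0, 0]],
  ],
)

```text
time_s: 24.7
position: [0.612, 0.0258, 0.2036]
tool_rot: [[0.0, 1.0, -0.0], [1.0, -0.0, -0.0], [-0.0, -0.0, -1.0]]
ft_force: [-0.7, -0.1, -0.6]
grip_width: 0.0851
gripper_force: 0.0
```

```bash
python3 - <<'E'
from m import *
d=grab("wrist");M=masks(d["frame"]);print(hullcirc(d,M["green"],.065,.036))
s=grab("side")
save("s5",np.hstack([s["frame"][120:420,160:500],d["frame"][0:300,130:510]]))
E
```

```text
(array([0.60633089, 0.14384891]), np.float64(0.001400400562862069), 10)
```

View pics/s5.png

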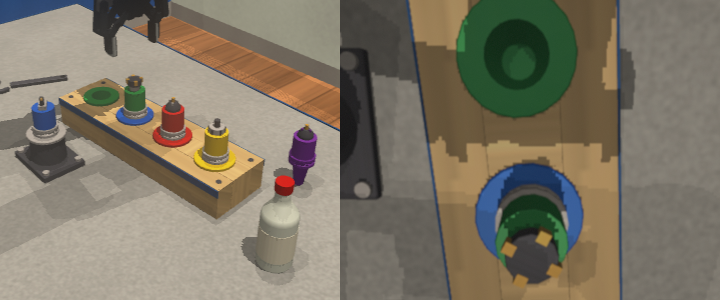

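The yellow tool is home (215,150), the green pocket is empty, and the green tool is centred under the gripper. Now I'll move green to its own pocket.

move_arm(
  motion=[
    [[0, 0, 0.4], [0, 0, 0]],
    [[0, 0, 0.4], [0, 0, 0]],
    [[0, 0, 0.4], [0, 0, 0]],
    [[0, 0, 0.4], [0, 0, 0]],
    [[0, 0, 0.2], [0, 0, 0]],
    [[0, 0, 0.2], [0, 0, 0]],
    [[0, 0, 0], [0, 0, 0]],
    [[0, 0, 0], [0, 0, 0]],
  ],
  claw=0,
)

```text
time_s: 25.6
position: [0.6124, 0.0259, 0.1044]
tool_rot: [[0.0, 1.0, 0.001], [1.0, -0.0, -0.0], [-0.0, 0.001, -1.0]]
ft_force: [0.3, 0.5, -0.1]
grip_width: 0.0855
gripper_force: 0.0
```

move_arm(
  motion=[
    [[0, 0, 0], [0, 0, 0]],
    [[0, 0, 0], [0, 0, 0]],
    [[0, 0, 0], [0, 0, 0]],
    [[0, 0, 0], [0, 0, 0]],
    [[0, 0, 0], [0, 0, 0]],
    [[0, 0, 0], [0, 0, 0]],
    [[0, 0, 0], [0, 0, 0]],
    [[0, 0, 0], [0, 0, 0]],
    [[0, 0, 0], [0, 0, 0]],
    [[0, 0, 0], [0, 0, 0]],
  ],
  claw=1,
)

```text
time_s: 26.6
position: [0.6123, 0.026, 0.1044]
tool_rot: [[-0.0, 1.0, 0.001], [1.0, 0.0, -0.0], [-0.0, 0.001, -1.0]]
ft_force: [-0.2, -0.1, 5.7]
grip_width: 0.0388
gripper_force: 50.0
```

move_arm(
  motion=[
    [[0, 0, -0.1], [0, 0, 0]],
    [[0, 0, -0.3], [0, 0, 0]],
    [[0, 0, -0.4], [0, 0, 0]],
    [[0, 0, -0.4], [0, 0, 0]],
    [[0, 0, -0.3], [0, 0, 0]],
    [[0.2, -0.014, 0], [0, 0, 0]],
    [[0.4, -0.028, 0], [0, 0, 0]],
    [[0.4, -0.028, 0], [0, 0, 0]],
    [[0.4, -0.028, 0], [0, 0, 0]],
    [[0.4, -0.028, 0], [0, 0, 0]],
    [[0.2, -0.014, 0], [0, 0, 0]],
    [[0, 0, 0], [0, 0, 0]],
    [[0, 0, 0], [0, 0, 0]],
    [[0, 0, 0], [0, 0, 0]],
  ],
)

```text
time_s: 28.0
position: [0.6052, 0.1252, 0.1786]
tool_rot: [[0.001, 1.0, -0.0], [1.0, -0.001, -0.0], [-0.0, -0.0, -1.0]]
ft_force: [-0.8, -1.7, -4.6]
grip_width: 0.0387
gripper_force: 51.0
```

move_arm(
  motion=[
    [[0, 0, 0.3], [0, 0, 0]],
    [[0, 0, 0.3], [0, 0, 0]],
    [[0, 0, 0.3], [0, 0, 0]],
    [[0, 0, 0.2], [0, 0, 0]],
    [[0, 0, 0.2], [0, 0, 0]],
    [[0, 0, 0.1], [0, 0, 0]],
    [[0, 0, 0.06], [0, 0, 0]],
    [[0, 0, 0], [0, 0, 0]],
    [[0, 0, 0], [0, 0, 0]],
  ],
)

```text
time_s: 28.9
position: [0.6053, 0.126, 0.1063]
tool_rot: [[-0.0, 1.0, 0.001], [1.0, 0.0, 0.0], [0.0, 0.001, -1.0]]
ft_force: [-0.4, -0.2, -4.2]
grip_width: 0.0384
gripper_force: 50.9
```

move_arm(
  motion=[
    [[0, 0, 0.02], [0, 0, 0]],
    [[0, 0, 0.02], [0, 0, 0]],
    [[0, 0, 0], [0, 0, 0]],
    [[0, 0, 0], [0, 0, 0]],
  ],
)

```text
time_s: 29.3
position: [0.6053, 0.126, 0.1045]
tool_rot: [[-0.0, 1.0, 0.001], [1.0, 0.0, 0.0], [0.0, 0.001, -1.0]]
ft_force: [-0.7, -0.5, 2.9]
grip_width: 0.0385
gripper_force: 51.5
```

move_arm(
  motion=[
    [[0, 0, 0], [0, 0, 0]],
    [[0, 0, 0], [0, 0, 0]],
    [[0, 0, 0], [0, 0, 0]],
    [[0, 0, 0], [0, 0, 0]],
    [[0, 0, 0], [0, 0, 0]],
    [[0, 0, 0], [0, 0, 0]],
    [[0, 0, -0.2], [0, 0, 0]],
    [[0, 0, -0.4], [0, 0, 0]],
    [[0, 0, -0.4], [0, 0, 0]],
    [[0, 0, -0.4], [0, 0, 0]],
    [[0, 0, -0.4], [0, 0, 0]],
    [[0, 0, -0.2], [0, 0, 0]],
  ],
  claw=0,
)

```text
time_s: 30.5
position: [0.6055, 0.1261, 0.2064]
tool_rot: [[-0.0, 1.0, 0.003], [1.0, 0.0, 0.0], [0.0, 0.003, -1.0]]
ft_force: [0.1, 0.2, 0.2]
grip_width: 0.0856
gripper_force: 0.0
```

move_arm(
  motion=[
    [[-0.114, -0.382, 0], [0, 0, 0]],
    [[-0.114, -0.382, 0], [0, 0, 0]],
    [[-0.114, -0.382, 0], [0, 0, 0]],
    [[-0.114, -0.382, 0], [0, 0, 0]],
    [[-0.114, -0.382, 0], [0, 0, 0]],
    [[-0.114, -0.382, 0], [0, 0, 0]],
    [[-0.114, -0.382, 0], [0, 0, 0]],
    [[-0.114, -0.382, 0], [0, 0, 0]],
    [[0, 0, 0], [0, 0, 0]],
    [[0, 0, 0], [0, 0, 0]],
    [[0, 0, 0], [0, 0, 0]],
  ],
)

```text
time_s: 31.6
position: [0.4531, 0.0805, 0.2039]
tool_rot: [[0.0, 1.0, 0.001], [1.0, -0.0, 0.0], [0.0, 0.001, -1.0]]
ft_force: [-0.3, -0.5, -0.8]
grip_width: 0.0855
gripper_force: 0.0
```

```bash
python3 - <<'E'
from m import *
d=grab("wrist");P=cloud(d);M=masks(d["frame"])["blue"]
Q=P[(M>0)&(d["depth"]>0)];t=Q[abs(Q[:,2]-.117)<.004];t=t[np.linalg.norm(t[:,:2]-np.median(t[:,:2],0),axis=1)<.04]
print("top",len(t),((t.min(0)+t.max(0))/2),circ(t[:,:2]))
M[:, :200]=0;M[:,440:]=0
print(hullcirc(d,M,.117,.020))
s=grab("side")
save("s6",np.hstack([s["frame"][120:420,160:500],d["frame"][100:400,130:510]]))
E
```

```text
top 2173 [0.45267903 0.08021962 0.11646159] (array([0.45301062, 0.08077665]), np.float64(0.015744258587164914))
(array([0.45240605, 0.08373668]), np.float64(0.0017275715118425586), 27)
```

View pics/s6.png

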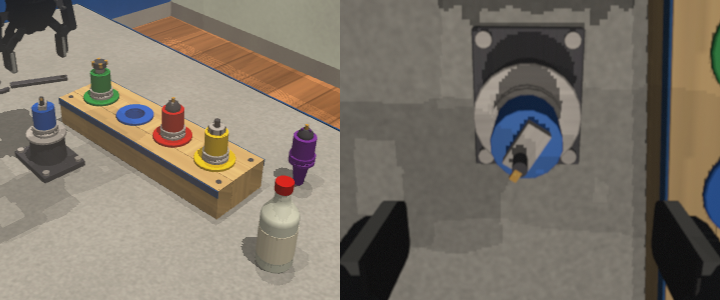

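The green tool is home, the blue pocket is empty (135,113), and the blue tool is centred (527,145), at about (.453,.0805). I'll grip it.

move_arm(
  motion=[
    [[0, 0, 0.4], [0, 0, 0]],
    [[0, 0, 0.4], [0, 0, 0]],
    [[0, 0, 0.4], [0, 0, 0]],
    [[0, 0, 0.4], [0, 0, 0]],
    [[0, 0, 0.2], [0, 0, 0]],
    [[0, 0, 0.2], [0, 0, 0]],
    [[0, 0, 0], [0, 0, 0]],
    [[0, 0, 0], [0, 0, 0]],
  ],
  claw=0,
)

```text
time_s: 32.5
position: [0.4526, 0.0804, 0.1042]
tool_rot: [[-0.0, 1.0, 0.001], [1.0, 0.0, -0.0], [-0.0, 0.001, -1.0]]
ft_force: [-0.3, 0.3, -0.0]
grip_width: 0.0858
gripper_force: 0.0
```

move_arm(
  motion=[
    [[0, 0, 0], [0, 0, 0]],
    [[0, 0, 0], [0, 0, 0]],
    [[0, 0, 0], [0, 0, 0]],
    [[0, 0, 0], [0, 0, 0]],
    [[0, 0, 0], [0, 0, 0]],
    [[0, 0, 0], [0, 0, 0]],
    [[0, 0, 0], [0, 0, 0]],
    [[0, 0, 0], [0, 0, 0]],
    [[0, 0, 0], [0, 0, 0]],
    [[0, 0, 0], [0, 0, 0]],
  ],
  claw=1,
)

```text
time_s: 33.5
position: [0.4523, 0.0804, 0.1044]
tool_rot: [[-0.0, 1.0, 0.0], [1.0, 0.0, -0.0], [-0.0, 0.0, -1.0]]
ft_force: [-2.4, 0.3, 4.7]
grip_width: 0.039
gripper_force: 49.7
```

move_arm(
  motion=[
    [[0, 0, -0.1], [0, 0, 0]],
    [[0, 0, -0.3], [0, 0, 0]],
    [[0, 0, -0.4], [0, 0, 0]],
    [[0, 0, -0.4], [0, 0, 0]],
    [[0, 0, -0.4], [0, 0, 0]],
    [[0, 0, -0.2], [0, 0, 0]],
    [[-0.109, 0.32, 0], [0, 0, 0]],
    [[-0.109, 0.32, 0], [0, 0, 0]],
    [[-0.109, 0.32, 0], [0, 0, 0]],
    [[-0.109, 0.32, 0], [0, 0, 0]],
    [[-0.109, 0.32, 0], [0, 0, 0]],
    [[-0.109, 0.32, 0], [0, 0, 0]],
    [[-0.109, 0.32, 0], [0, 0, 0]],
    [[-0.109, 0.32, 0], [0, 0, 0]],
    [[-0.109, 0.32, 0], [0, 0, 0]],
    [[-0.109, 0.32, 0], [0, 0, 0]],
    [[0, 0, 0], [0, 0, 0]],
    [[0, 0, 0], [0, 0, 0]],
    [[0, 0, 0], [0, 0, 0]],
  ],
)

```text
time_s: 35.4
position: [0.6116, 0.0262, 0.1935]
tool_rot: [[-0.0, 1.0, -0.001], [1.0, 0.0, 0.0], [0.0, -0.001, -1.0]]
ft_force: [0.8, 0.2, -3.5]
grip_width: 0.0387
gripper_force: 51.2
```

```bash
python3 - <<'E'
from m import *
d=grab("wrist");s=grab("scene");print(env.observe()["position"])
save("s7",np.hstack([s["frame"][120:420,200:560],d["frame"][100:400,130:510]]))
E
```

```text
[0.61171901 0.02618641 0.19387381]
```

View pics/s7.png

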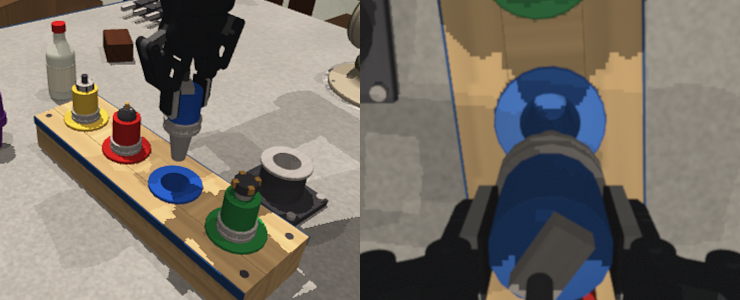

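The blue tool is upright over the blue pocket (175,183), and the fixture is empty. I'll lower it.

move_arm(
  motion=[
    [[0, 0, 0.3], [0, 0, 0]],
    [[0, 0, 0.3], [0, 0, 0]],
    [[0, 0, 0.3], [0, 0, 0]],
    [[0, 0, 0.2], [0, 0, 0]],
    [[0, 0, 0.2], [0, 0, 0]],
    [[0, 0, 0.2], [0, 0, 0]],
    [[0, 0, 0.16], [0, 0, 0]],
    [[0, 0, 0.06], [0, 0, 0]],
    [[0, 0, 0], [0, 0, 0]],
    [[0, 0, 0], [0, 0, 0]],
  ],
)

```text
time_s: 36.5
position: [0.6125, 0.0259, 0.1082]
tool_rot: [[-0.0, 1.0, 0.001], [1.0, 0.0, -0.0], [-0.0, 0.001, -1.0]]
ft_force: [-0.4, -0.7, -3.7]
grip_width: 0.0389
gripper_force: 51.2
```

move_arm(
  motion=[
    [[0, 0, 0.02], [0, 0, 0]],
    [[0, 0, 0.02], [0, 0, 0]],
    [[0, 0, 0], [0, 0, 0]],
    [[0, 0, 0], [0, 0, 0]],
  ],
)

```text
time_s: 36.9
position: [0.6123, 0.0259, 0.1059]
tool_rot: [[0.0, 1.0, 0.0], [1.0, -0.0, 0.0], [0.0, 0.0, -1.0]]
ft_force: [0.1, 0.4, -3.0]
grip_width: 0.0387
gripper_force: 51.2
```

move_arm(
  motion=[
    [[0, 0, 0.02], [0, 0, 0]],
    [[0, 0, 0.02], [0, 0, 0]],
    [[0, 0, 0], [0, 0, 0]],
    [[0, 0, 0], [0, 0, 0]],
  ],
)

```text
time_s: 37.3
position: [0.6124, 0.0259, 0.1044]
tool_rot: [[-0.0, 1.0, 0.001], [1.0, 0.0, -0.0], [-0.0, 0.001, -1.0]]
ft_force: [-2.7, -0.7, 4.5]
grip_width: 0.0387
gripper_force: 51.7
```

Home. I'll release and retreat.

move_arm(
  motion=[
    [[0, 0, 0], [0, 0, 0]],
    [[0, 0, 0], [0, 0, 0]],
    [[0, 0, 0], [0, 0, 0]],
    [[0, 0, 0], [0, 0, 0]],
    [[0, 0, 0], [0, 0, 0]],
    [[0, 0, 0], [0, 0, 0]],
    [[0, 0, -0.2], [0, 0, 0]],
    [[0, 0, -0.4], [0, 0, 0]],
    [[0, 0, -0.4], [0, 0, 0]],
    [[0, 0, -0.5], [0, 0, 0]],
    [[0, 0, -0.5], [0, 0, 0]],
    [[0, 0, -0.5], [0, 0, 0]],
    [[0, 0, -0.4], [0, 0, 0]],
    [[0, -0.4, 0], [0, 0, 0]],
    [[0, -0.4, 0], [0, 0, 0]],
    [[0, -0.4, 0], [0, 0, 0]],
    [[0, 0, 0], [0, 0, 0]],
    [[0, 0, 0], [0, 0, 0]],
  ],
  claw=0,
)

```text
time_s: 39.1
position: [0.5526, 0.0259, 0.2497]
tool_rot: [[0.0, 1.0, 0.002], [1.0, -0.0, -0.0], [-0.0, 0.002, -1.0]]
ft_force: [-0.2, -1.0, 0.0]
grip_width: 0.0854
gripper_force: 0.0
```

```bash
python3 - <<'E'
from m import *
s=grab("scene");t=grab("side");P=cloud(s);M=masks(s["frame"])
for k in M:
    Q=P[(M[k]>0)&(s["depth"]>0)];b=Q[(Q[:,2]>.083)&(Q[:,2]<.13)&(abs(Q[:,1])<.21)&(Q[:,0]>.5)]
    print(k,circ(b[:,:2]),np.percentile(b[:,2],98))
save("s8",np.hstack([s["frame"][120:420,200:560],t["frame"][120:420,160:540]]))
E
```

```text
red (array([ 0.62183651, -0.07111726]), np.float64(0.017079579450759236)) 0.11998581068309892
yellow (array([ 0.62823292, -0.17190446]), np.float64(0.017269194670719912)) 0.12013951134681315
green (array([0.60939088, 0.12874816]), np.float64(0.01578335858735051)) 0.11989509893432614
blue (array([0.61524896, 0.02846918]), np.float64(0.01666922997620325)) 0.1197966975749839
```

View pics/s8.png

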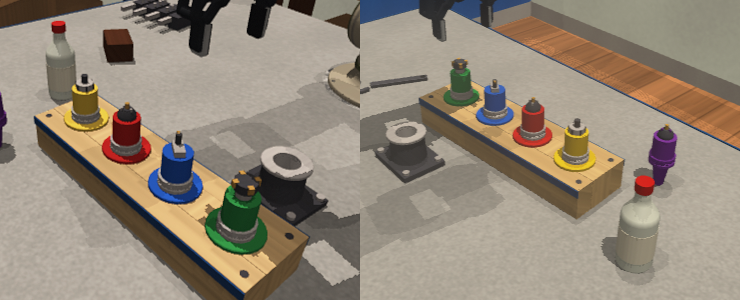

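All four tools stand upright and level in the pockets of their own colour. The fixture is empty and the bottle is still standing.

```bash
python3 -c "
from rig import env
print(env.close_job())"
```

```text
the job is handed in; nothing more can be done
None
```

The red, yellow, green and blue tools are each upright and fully home in the pocket of their own colour, the oil bottle was not touched, and the job is handed in after about 39 s of the 109 s allowed.

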